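# Free the hook latch and open the cutter cupboard

### The arm

A 6-joint arm with a two-finger parallel gripper is mounted at the origin on the work surface. World frame = base frame: x ahead of the robot, y to its left, z up, the work surface at z = 0. Lengths are in m, angles in degrees, forces in N, time in s.
With the tool pointing down it reaches from about 0.4 to 0.825 m from the base axis. Payload 7 kg.
Tool frame: the origin (TCP) lies on the centre line of the jaws, within the pads' length; the fingertips stand 11 mm ahead of it and the grasp point (between the pads) lies 8 mm behind it; z points along the fingers, y is the direction in which the jaws open and shut (so a half turn about z gives the same grasp; the last joint's range is limited). The gripper opens to 88 mm and grips with 3 to 60 N. Pads are 19 mm wide; open, the fingers measure 130 mm over their backs; the gripper's body (78 mm by 193 mm) begins 47 mm behind the grasp point.
Start: joints at [84.231, 20.546, 0.682, 0, -70.136, -16.507], TCP at [0.256, 0.625, 0.238] pointing down, gripper open.
Joint ranges: [-176.03, 176.03], [-82.01, 121.73], [-58.28, 71.71], [-173.87, 95.51], [-174.79, -0.11], [-173.66, 173.66]. Speed limits (degrees/s): [136.94, 136.94, 172.46, 180, 180, 180].

### API

Orientations are given as [roll, pitch, yaw] about the fixed x, y, z axes, in that order (R = Rz(yaw) Ry(pitch) Rx(roll)).
In Python, from plant import ctrl, cams, order gives the robot as it stands.
- The arm moves only by the tool jog_arm, never from a script. Its argument "motion" is a list of rows, each an object with "offset": the shift along the tool's x, y, z in mm, a list of three; "roll": the turn about the tool's z in rad; "hand": the finger opening in mm, from 0 to 87.6. A call has 1 to 20 rows; each row is the pose to reach, as a shift and turn from the pose commanded when the call began, along the tool's axes at that moment; what a row does not reach only later rows make up. A row lasts 1/12 s, in which the tool goes at most 41.7 mm and 7.16 degrees, less where a joint would pass 70% of its speed; a pose out of reach is approached as far as the arm can. A call with a gripper value outside its range is refused whole. The fingers move at their own pace and stop on an object; the grip force is fixed at half the most. Time passes only in rows, so rows that repeat a pose let the fingers close. It gives the time, the measured TCP pose, the force and the opening at its end, in the units of the state.
- ctrl.get_obs(): the state, without advancing time (a new reading comes with each control period).
- cams.snapshot(name): name is "side" or "top" or "wrist"; returns a dict with "img" (420x560x3 uint8, red, green, blue), "K" (3x3 intrinsics, pixels), "cam_to_world" (4x4, takes a point from camera to world coordinates); the wrist camera has in their place "T_tool_cam" (4x4, takes a point from camera to tool coordinates, whose origin is the TCP and whose axes are the flange's). Camera axes: x right, y down, z forward; pixel columns grow to the right and rows downward; lengths in m; the calibration is good to about 2 mm. A picture is of the moment at which its call begins: read the wrist's pose just before it. There is no depth.
- order.close_job(): hands the job in, once; it reports no verdict.
The state is a dict: "clock": time; "joint_pos": joint angles; "qvel": joint speeds; "tau": joint torques, N m; "tool_pos": TCP position; "orientation": TCP orientation; "force": force on the tool from outside, world axes, zero at the start; "moment": the same for the moment, N m; "opening": finger opening in m.
Only numpy, scipy, OpenCV 4.12 (cv2) and the standard library are available. Lean on these libraries where they do the work, as an engineer would, in place of code of your own. Each camera call takes 0.05 s, during which the arm holds its last target. There are 200 camera calls.

### The job

Open the grey steel cutter cupboard: reach down through the finger slot in its roof, press the sprung hook under it down just far enough to clear its hidden catch, and, while it is held down, draw the door out towards you so that the hook passes under the catch; then swing the door wide open (70 degrees or more), without flinging it, and leave it standing there with the hook sprung back up. Feel for the rubber rest under the hook and press no harder than you need: the hook bends if you push on it with more than 15 N, and neither may you strain the door with more than 30 N. Leave everything else where it is.

Things in the scene. Friction and masses are not known exactly. Their poses are not given: they have to be found in the camera images.
- cupboard: Grey steel bench cupboard, 260 mm wide (its y), 180 mm deep (its x), 200 mm tall, fixed. Origin at the centre of its underside; x points from front to back, z up. The door closes its front face (x = -90 mm)
- slot (a point): Middle of the finger slot in the cupboard's roof (4 mm sheet), level with the roof's top (200 mm up): a gap 36 mm front to back, 90 mm along the door. Its front side is the door's inner face, 18 mm in front of this point; the point lies 180 mm from the hinge line, measured along the shut door. Does not move with the door; axes as the cupboard's
- door (a joint): Angle of the door, rad: 0 shut, grows as it opens towards the front (clockwise seen from above), up to 1.9. Light friction hinge (about 2 to 5 N at the slot); the door stays where it is left
- door_hinge (a point): On the door's upright hinge line, at the height of the door's top edge: x = -90, y = +130, z = 200 mm in the cupboard's frame; the hinge line lies in the plane of the door's inner face
- door_edge (a point): Free top corner of the door panel, mid-thickness (6 mm in front of the inner face). Panel 260 mm wide, 186 mm tall, 12 mm thick, top level with the roof, no handle. Its y axis points to the hinge, x is the door's normal, pointing inwards
- thumb_plate (a point): Centre of the upper face of the hook's steel thumb plate (28 mm by 52 mm, long side along the door), 14 mm below the roof in the middle of the slot. The hook sits on the door's inner face, the plate's centre 19 mm behind that face and 180 mm from the hinge line, and swings with the door
- hook (a joint): How far the hook is pressed straight down, m (0 = up). Sprung: 2 N to start, 0.1 N more per mm. A barb at its back end stands behind a fixed catch under the roof; it clears it after 3 to 25 mm (differs every time, out of sight), and 2 mm deeper meets a firm rubber rest, 12 N more per mm. Held there, it passes under the catch in 15 mm of door travel at the slot. Unpressed, it lets the door move only 2 mm
- paste_tin: green round tin, 56 mm across, 50 mm tall, standing on the cupboard's roof towards the hinge side; origin at the centre of its underside; bystander
- chuck: dark steel drill chuck, 52 mm across, 66 mm tall, standing on the bench beside the cupboard's latch side; origin under its centre; bystander
- oil_bottle: yellow oil bottle, 60 mm across, 150 mm tall, on the bench beside the cupboard's hinge side; origin under its centre; bystander
- wrench: steel spanner lying on the bench to the right; bystander
- parts_bin: open grey sheet-metal bin 180 x 130 x 80 mm on the left; origin under its centre; bystander
- clamp: dark steel C-clamp, about 110 x 100 x 16 mm, lying on the bench to the right; origin at one corner; bystander
- big_nut: steel collar 40 mm across, 16 mm tall, on the left; origin under its centre; bystander
- gauge_block: steel block 50 x 30 x 20 mm on the left; origin under its centre; bystander

How it is judged:
By the outcome, as a careful person would: the job done as asked, in the order asked, and still so for the second after the job is handed in, with the robot touching nothing.
It also fails if it takes over 64 s, if anything falls off the work surface, if the arm or the gripper's body presses on something with over 40 N, if the wrist force passes 120 N, or if a joint passes its speed limit or range.

## Working session

There is one attempt and no reset: what is moved stays moved. The work goes in short steps, Python scripts to look and compute and a tool call to move; the robot and the scene stay as the last step left them, time stands still between calls to the robot, and variables do not carry over. Pictures are saved under pics/ and viewed, about 8 in all and at most 12, crops included, and the job is handed in when it is done.

Besides the shell and the picture viewer there is one more tool, called after "Request:" as name([rows], argument=value, ...), one row to a line, values as JSON. jog_arm: Moves the arm, as the interface text tells. Its arguments: {"type":"object","properties":{"motion":{"type":"array"}},"required":["motion"]}

```bash
mkdir -p pics; ls; cat > h.py <<'E'
import numpy as np,cv2
from scipy.spatial.transform import Rotation as R
from plant import ctrl,cams,order
def T():
    o=ctrl.get_obs();M=np.eye(4);M[:3,:3]=R.from_euler('xyz',o['orientation'],degrees=True).as_matrix();M[:3,3]=o['tool_pos'];return M
def snap(n,f):
    t=T();s=cams.snapshot(n);c=s['cam_to_world'] if 'cam_to_world' in s else t@s['T_tool_cam']
    cv2.imwrite('pics/'+f+'.png',s['img'][:,:,::-1]);np.savez('pics/'+f+'.npz',K=s['K'],c=c,img=s['img']);return s['img'],s['K'],c
def load(f):
    d=np.load('pics/'+f+'.npz');return d['K'],d['c']
def ray(f,u,v):
    K,c=load(f);d=c[:3,:3]@np.linalg.inv(K)@[u,v,1];return c[:3,3],d
def plane(f,u,v,z):
    o,d=ray(f,u,v);return o+d*(z-o[2])/d[2]
def tri(a,b):
    o1,d1=ray(*a);o2,d2=ray(*b);A=np.c_[d1,-d2];s=np.linalg.lstsq(A,o2-o1,rcond=None)[0]
    p,q=o1+d1*s[0],o2+d2*s[1];return (p+q)/2,np.linalg.norm(p-q)
def proj(f,P):
    K,c=load(f);p=np.linalg.inv(c)@[*P,1];p=K@p[:3];return p[:2]/p[2]
E
python3 - <<'E'
from h import *
for n in('top','side','wrist'):
    i,K,c=snap(n,n+'0');print(n,c.round(3).tolist(),K[0,0])
a=cv2.hconcat([cv2.imread('pics/top0.png'),cv2.imread('pics/side0.png')])
print(ctrl.get_obs())
E
```

```text
pics
top [[0.009, -0.997, 0.073, 0.441], [-1.0, -0.008, 0.015, 0.017], [-0.015, -0.073, -0.997, 1.409], [0.0, 0.0, 0.0, 1.0]] 443.2307908120133
side [[-0.509, 0.462, -0.726, 1.522], [0.86, 0.296, -0.414, 0.591], [0.024, -0.836, -0.549, 0.89], [0.0, 0.0, 0.0, 1.0]] 517.3266384870441
wrist [[-0.379, -0.891, -0.25, 0.323], [-0.925, 0.365, 0.101, 0.596], [0.001, 0.269, -0.963, 0.384], [0.0, 0.0, 0.0, 1.0]] 376.5802703949265
{'clock': 0.15, 'joint_pos': array([ 8.42282695e+01,  2.05823698e+01,  6.46239258e-01, -1.17078872e-02,
       -7.01372723e+01, -1.65071132e+01]), 'qvel': array([ 0.04672946, -0.07156803,  0.12854837, -0.00539349, -0.08616974,
        0.07079154]), 'tau': array([-9.05012366e-04, -5.83272350e+01,  2.93292063e+01,  7.00140059e+00,
        8.82320601e-03, -9.93887920e-05]), 'tool_pos': array([0.2558061 , 0.62426856, 0.23684617]), 'orientation': array([ 1.79926495e+02, -1.03037466e-02, -2.22828221e+01]), 'force': array([-0.01600141,  0.03769545, -0.05500648]), 'moment': array([ 0.01536875, -0.02445033, -0.01155079]), 'opening': 0.08780468937607618}
```

View pics/top0.png

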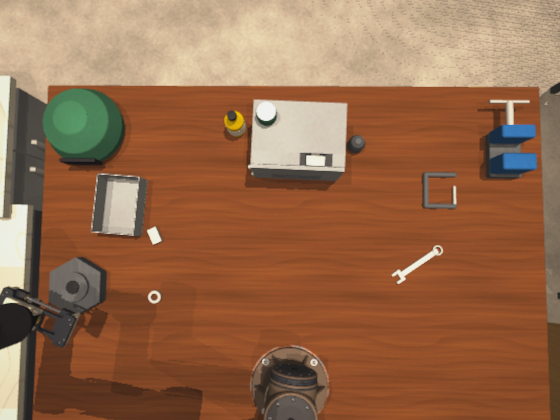

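View pics/side0.png

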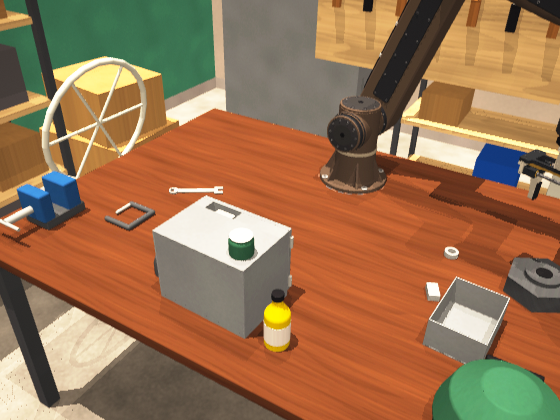

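The top view shows the cupboard ahead of the robot with its front towards it: roof corners at about (252,101), (347,103), (345,166) and (250,163), and the slot with its light plate at (316,160). The side view shows the slot at (222,210), the tin at (241,243) and the hinge at right (291,245). I'll crop both enlarged.

```bash
python3 - <<'E'
from h import *
a=cv2.imread('pics/top0.png')[90:190,240:370];b=cv2.imread('pics/side0.png')[190:290,145:305]
a=cv2.resize(a,None,fx=4,fy=4,interpolation=cv2.INTER_CUBIC)[:, :];b=cv2.resize(b,None,fx=4,fy=4,interpolation=cv2.INTER_CUBIC)
a=cv2.copyMakeBorder(a,0,0,0,120,cv2.BORDER_CONSTANT)
v=cv2.vconcat([a,b]);print(v.shape);cv2.imwrite('pics/crop1.png',cv2.resize(v,None,fx=.75,fy=.75,interpolation=cv2.INTER_AREA))
for u,w in[(252,101),(347,103),(345,166),(250,163),(316,160)]: print(plane('top0',u,w,.2).round(3))
for u,w in[(155,230),(210,200),(291,232),(240,268),(222,210)]: print('s',plane('side0',u,w,.2).round(3))
print(tri(('top0',316,160),('side0',222,210)))
E
```

```text
(800, 640, 3)
[0.834 0.111 0.2  ]
[ 0.829 -0.153  0.2  ]
[ 0.652 -0.147  0.2  ]
[0.659 0.114 0.2  ]
[ 0.668 -0.068  0.2  ]
s [ 0.822 -0.148  0.2  ]
s [ 0.649 -0.123  0.2  ]
s [0.66  0.121 0.2  ]
s [0.832 0.096 0.2  ]
s [ 0.67  -0.069  0.2  ]
(array([ 0.66916913, -0.06873454,  0.19948098]), np.float64(0.0022862481724772493))
```

View pics/crop1.png

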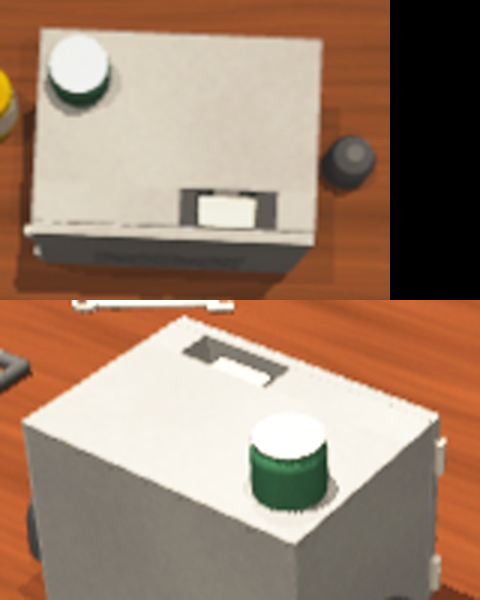

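```bash
python3 - <<'E'
from h import *
f=lambda f0,x,y,o,z=.2: plane(f0,o[0]+x/3,o[1]+y/3,z)
t=(240,90);s=(145,190)
S=[f('top0',*p,t)[:2] for p in[(181,188),(277,192),(275,228),(180,225)]]
print('slot top',np.round(S,4).tolist(),np.mean(S,0).round(4))
C=[f('top0',*p,t)[:2] for p in[(40,29),(322,39),(315,243),(32,234)]];print('roof',np.round(C,4).tolist())
e=C[0]-C[1];print('yaw',np.degrees(np.arctan2(-e[0],e[1])));e=C[3]-C[2];print(np.degrees(np.arctan2(-e[0],e[1])))
S2=[f('side0',x,y-300,s)[:2] for x,y in[(183,352),(205,337),(288,369),(267,384)]];print('slot side',np.round(S2,4).tolist(),np.mean(S2,0).round(4))
C2=[f('side0',x,y-300,s)[:2] for x,y in[(25,424),(185,317),(438,415),(296,544)]];print('roof side',np.round(C2,4).tolist())
for a,b in[((181,188),(288,369)),((277,192),(183,352)),((322,39),(25,424)),((40,29),(296,544))]:
  print(tri(('top0',t[0]+a[0]/3,t[1]+a[1]/3),('side0',s[0]+b[0]/3,s[1]+(b[1]-300)/3)))
M=T();d=np.array([.665,-.069,.33])-M[:3,3];print('tool offset mm',(M[:3,:3].T@d*1000).round(1))
E
```

```text
slot top [[0.6886, -0.0245], [0.6854, -0.1126], [0.652, -0.1108], [0.6543, -0.0238]] [ 0.6701 -0.0679]
roof [[0.8375, 0.1072], [0.829, -0.1543], [0.6384, -0.1474], [0.6451, 0.1121]]
yaw -1.8453533551399437
-1.4766238437764374
slot side [[0.6816, -0.1097], [0.6532, -0.1087], [0.6562, -0.0225], [0.6834, -0.0242]] [ 0.6686 -0.0663]
roof side [[0.8283, -0.1478], [0.6365, -0.1425], [0.6473, 0.1131], [0.8364, 0.1082]]
(array([ 0.6804274 , -0.01620171,  0.21694729]), np.float64(0.0179416402280101))
(array([ 0.68390435, -0.11063008,  0.20134147]), np.float64(0.004404416400328556))
(array([ 0.82768712, -0.15216937,  0.19872541]), np.float64(0.005489918341254915))
(array([0.83699947, 0.1077939 , 0.20027639]), np.float64(0.0013948691149099))
tool offset mm [641.5 486.5 -92.4]
```

Request:
jog_arm([
  {"offset": [0, 0, -40], "roll": 0, "hand": 0},
  {"offset": [0, 0, -80], "roll": 0, "hand": 0},
  {"offset": [30, 23, -92], "roll": -0.03, "hand": 0},
  {"offset": [60, 46, -92], "roll": -0.06, "hand": 0},
  {"offset": [90, 69, -92], "roll": -0.09, "hand": 0},
  {"offset": [122, 92, -92], "roll": -0.12, "hand": 0},
  {"offset": [154, 117, -92], "roll": -0.15, "hand": 0},
  {"offset": [186, 141, -92], "roll": -0.18, "hand": 0},
  {"offset": [218, 165, -92], "roll": -0.21, "hand": 0},
  {"offset": [250, 190, -92], "roll": -0.24, "hand": 0},
  {"offset": [282, 214, -92], "roll": -0.27, "hand": 0},
  {"offset": [314, 238, -92], "roll": -0.3, "hand": 0},
  {"offset": [346, 262, -92], "roll": -0.33, "hand": 0},
  {"offset": [378, 287, -92], "roll": -0.359, "hand": 0},
  {"offset": [410, 311, -92], "roll": -0.359, "hand": 0},
  {"offset": [442, 335, -92], "roll": -0.359, "hand": 0},
  {"offset": [474, 360, -92], "roll": -0.359, "hand": 0},
  {"offset": [506, 384, -92], "roll": -0.359, "hand": 0},
  {"offset": [538, 408, -92], "roll": -0.359, "hand": 0},
  {"offset": [560, 425, -92], "roll": -0.359, "hand": 0},
])

```text
clock: 1.82
tool_pos: [0.6139, 0.0161, 0.3291]
orientation: [180.0, 0.0, -1.8]
force: [1.2, 1.1, 0.1]
opening: 0.0004
```

```bash
python3 - <<'E'
from h import *
i,K,c=snap('wrist','w1');print(T().round(3),c[:3,3].round(3))
for P in[(.67,-.067,.2),(.654,-.023,.2),(.685,-.112,.2)]: print(proj('w1',P).round(1))
print(ctrl.get_obs()['force'],ctrl.get_obs()['tool_pos'])
E
```

```text
[[ 0.999 -0.033 -0.001  0.615]
 [-0.033 -0.999 -0.002  0.013]
 [-0.001  0.002 -1.     0.328]
 [ 0.     0.     0.     1.   ]] [0.687 0.013 0.477]
[392.2 128.5]
[330.7 152.9]
[457.1 104.8]
[ 2.14361341 -0.48826856  1.53446448] [0.61529504 0.01339962 0.32849333]
```

View pics/w1.png

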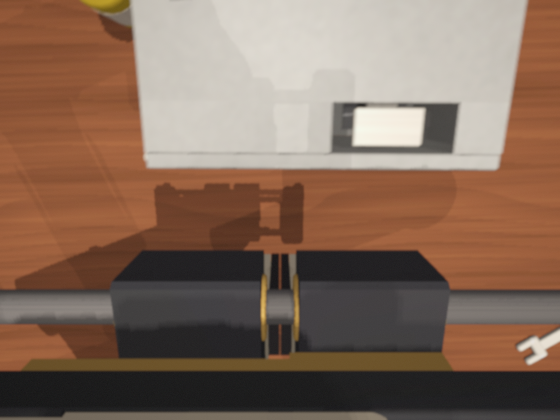

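Slot corners are at about (333,103), (459,104), (455,153) and (333,153), with the light plate at (354–424, 107–146). The prediction of the slot centre, (392,128), fits. I'll check where the fingertips should project.

```bash
python3 - <<'E'
from h import *
M=T()
for z in(.011,-.008,-.055):
  for y in(.021,-.021):
    print(z,[proj('w1',(M@[x,y,z,1])[:3]).round(0).tolist() for x in(.0095,-.0095)])
P=[plane('w1',*p,.2)[:2] for p in[(333,103),(459,104),(455,153),(333,153)]];print(np.round(P,4).tolist(),np.mean(P,0))
P=[plane('w1',*p,.186)[:2] for p in[(354,107),(424,107),(424,146),(352,146)]];print(np.round(P,4).tolist(),np.mean(P,0))
P=[plane('w1',*p,.2)[:2] for p in[(144,156),(500,156)]];print(np.round(P,4).tolist())
E
```

```text
0.011 [[331.0, 251.0], [329.0, 289.0]]
0.011 [[238.0, 251.0], [239.0, 289.0]]
-0.008 [[337.0, 268.0], [335.0, 310.0]]
-0.008 [[233.0, 268.0], [234.0, 310.0]]
-0.055 [[361.0, 336.0], [357.0, 392.0]]
-0.055 [[212.0, 336.0], [215.0, 392.0]]
[[0.6889, -0.0244], [0.6855, -0.1133], [0.6511, -0.1137], [0.6539, -0.0247]] [ 0.66984248 -0.06903244]
[[0.6857, -0.042], [0.6841, -0.0939], [0.6554, -0.096], [0.657, -0.0411]] [ 0.67053533 -0.06823524]
[[0.6559, 0.1135], [0.6479, -0.1468]]
```

```bash
python3 - <<'E'
from h import *
i,K,c=snap('side','s1');M=T();u,v=proj('s1',M[:3,3]).astype(int);print(u,v)
tip=proj('s1',(M@[0,0,.011,1])[:3]);print(tip)
x0,y0=max(u-75,0),max(v-100,0)
a=cv2.resize(cv2.imread('pics/s1.png')[y0:y0+130,x0:x0+130],(400,400),interpolation=cv2.INTER_CUBIC)
b=cv2.resize(cv2.imread('pics/wrist0.png'),(400,300));b=cv2.copyMakeBorder(b,0,100,0,0,cv2.BORDER_CONSTANT)
cv2.imwrite('pics/m1.png',cv2.hconcat([a,b]));print(x0,y0)
E
```

```text
263 163
[263.5297077  167.58147712]
188 63
```

View pics/m1.png

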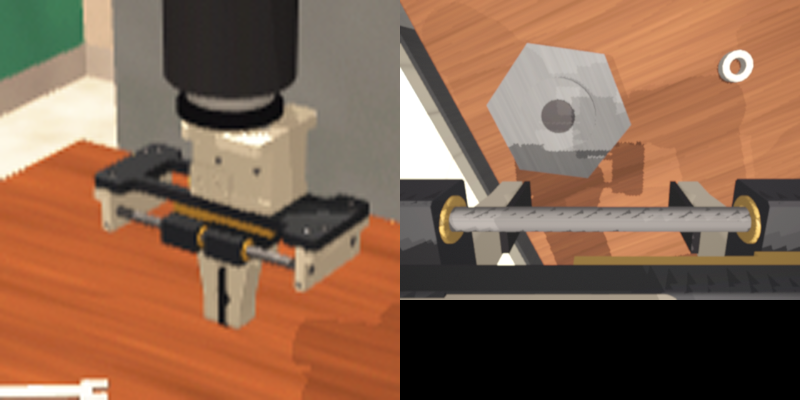

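The closed fingers are narrow at the tip (about 42 mm along the door, pixel (225,300) in the crop) and the blocks above are the sliders, so the fingers fit the slot.

Request:
jog_arm([
  {"offset": [14, 20, 0], "roll": 0, "hand": 0},
  {"offset": [28, 40, 0], "roll": 0, "hand": 0},
  {"offset": [42, 60, 0], "roll": 0, "hand": 0},
  {"offset": [55.4, 79.6, 0], "roll": 0, "hand": 0},
  {"offset": [55.4, 79.6, 25], "roll": 0, "hand": 0},
  {"offset": [55.4, 79.6, 50], "roll": 0, "hand": 0},
  {"offset": [55.4, 79.6, 75], "roll": 0, "hand": 0},
  {"offset": [55.4, 79.6, 92], "roll": 0, "hand": 0},
  {"offset": [55.4, 79.6, 102], "roll": 0, "hand": 0},
  {"offset": [55.4, 79.6, 102], "roll": 0, "hand": 0},
  {"offset": [55.4, 79.6, 102], "roll": 0, "hand": 0},
  {"offset": [55.4, 79.6, 102], "roll": 0, "hand": 0},
])

```text
clock: 2.92
tool_pos: [0.6668, -0.062, 0.2291]
orientation: [180.0, -0.1, -1.7]
force: [-0.3, 0.1, -0.4]
opening: 0.0004
```

```bash
python3 - <<'E'
from h import *
for n in('top','wrist'): snap(n,n+'2')
o=ctrl.get_obs();print(o['tool_pos'],o['orientation'],o['force'])
M=T()
a=cv2.resize(cv2.imread('pics/top2.png')[90:190,240:370],None,fx=3,fy=3,interpolation=cv2.INTER_CUBIC)
b=cv2.resize(cv2.imread('pics/wrist2.png'),(400,300))
cv2.imwrite('pics/m2.png',cv2.hconcat([a,b]))
E
```

```text
[ 0.6667111  -0.06201125  0.22922914] [-1.79985192e+02 -1.41972677e-01 -1.69233324e+00] [ 0.09713415 -0.08820688  0.07095994]
```

View pics/m2.png

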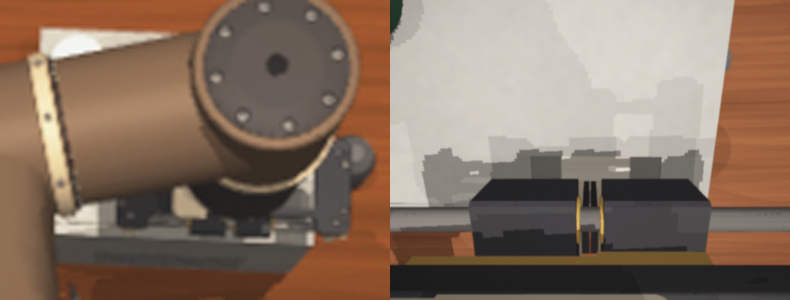

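The gripper hovers over the slot (dark slot ends at (545,165) and (645,170) either side of the fingers); I shift 6 mm along the door and go in.

Request:
jog_arm([
  {"offset": [0.6, 3, 0], "roll": 0, "hand": 0},
  {"offset": [1.2, 6, 0], "roll": 0, "hand": 0},
  {"offset": [1.2, 6, 0], "roll": 0, "hand": 0},
  {"offset": [1.2, 6, 6], "roll": 0, "hand": 0},
  {"offset": [1.2, 6, 12], "roll": 0, "hand": 0},
  {"offset": [1.2, 6, 18], "roll": 0, "hand": 0},
  {"offset": [1.2, 6, 24], "roll": 0, "hand": 0},
  {"offset": [1.2, 6, 26], "roll": 0, "hand": 0},
  {"offset": [1.2, 6, 26], "roll": 0, "hand": 0},
  {"offset": [1.2, 6, 26], "roll": 0, "hand": 0},
  {"offset": [1.2, 6, 26], "roll": 0, "hand": 0},
])

```text
clock: 3.93
tool_pos: [0.6673, -0.0682, 0.2019]
orientation: [180.0, -0.0, -1.7]
force: [-0.5, -0.1, 1.0]
opening: 0.0003
```

Request:
jog_arm([
  {"offset": [0, 0, 1], "roll": 0, "hand": 0},
  {"offset": [0, 0, 2], "roll": 0, "hand": 0},
  {"offset": [0, 0, 3], "roll": 0, "hand": 0},
  {"offset": [0, 0, 4], "roll": 0, "hand": 0},
  {"offset": [0, 0, 5], "roll": 0, "hand": 0},
  {"offset": [0, 0, 6], "roll": 0, "hand": 0},
  {"offset": [0, 0, 6.5], "roll": 0, "hand": 0},
  {"offset": [0, 0, 6.5], "roll": 0, "hand": 0},
  {"offset": [0, 0, 6.5], "roll": 0, "hand": 0},
])

```text
clock: 4.68
tool_pos: [0.667, -0.0682, 0.1951]
orientation: [-180.0, -0.0, -1.7]
force: [-0.6, -0.7, 0.4]
opening: 0.0001
```

Request:
jog_arm([
  {"offset": [0, 0, 0.7], "roll": 0, "hand": 0},
  {"offset": [0, 0, 1.4], "roll": 0, "hand": 0},
  {"offset": [0, 0, 2], "roll": 0, "hand": 0},
  {"offset": [0, 0, 2], "roll": 0, "hand": 0},
  {"offset": [0, 0, 2], "roll": 0, "hand": 0},
])

```text
clock: 5.1
tool_pos: [0.667, -0.0682, 0.1931]
orientation: [180.0, -0.0, -1.7]
force: [-1.1, 0.5, 1.4]
opening: 0.0004
```

```bash
python3 - <<'E'
from h import *
for k in range(4):
    cams.snapshot('top');o=ctrl.get_obs();print(o['tool_pos'].round(4),o['force'].round(2))
E
```

```text
[ 0.667  -0.0682  0.1931] [-0.53  0.89  2.27]
[ 0.667  -0.0682  0.1931] [-0.64 -0.09  1.18]
[ 0.667  -0.0682  0.1931] [-1.07  0.91  0.71]
[ 0.667  -0.0682  0.1931] [-0.26  0.1   2.3 ]
```

Request:
jog_arm([
  {"offset": [0, 0, 0.3], "roll": 0, "hand": 0},
  {"offset": [0, 0, 0.6], "roll": 0, "hand": 0},
  {"offset": [0, 0, 1], "roll": 0, "hand": 0},
  {"offset": [0, 0, 1], "roll": 0, "hand": 0},
])

```text
clock: 5.63
tool_pos: [0.667, -0.0682, 0.192]
orientation: [180.0, -0.0, -1.7]
force: [-0.6, 0.3, 1.4]
opening: 0.0006
```

Request:
jog_arm([
  {"offset": [0, 0, 0.3], "roll": 0, "hand": 0},
  {"offset": [0, 0, 0.6], "roll": 0, "hand": 0},
  {"offset": [0, 0, 0.8], "roll": 0, "hand": 0},
  {"offset": [0, 0, 0.8], "roll": 0, "hand": 0},
])

```text
clock: 5.97
tool_pos: [0.667, -0.0682, 0.1913]
orientation: [180.0, -0.0, -1.7]
force: [-0.9, -0.0, 2.1]
opening: 0.0006
```

```bash
cat > rd.py <<'E'
from h import *
F=[]
for k in range(5):
    cams.snapshot('top');o=ctrl.get_obs();F.append(o['force'])
print(o['clock'],o['tool_pos'].round(4),np.mean(F,0).round(2))
E
python3 rd.py
```

```text
6.2167 [ 0.667  -0.0682  0.1913] [-0.4   0.31  2.52]
```

Request:
jog_arm([
  {"offset": [0, 0, 0.3], "roll": 0, "hand": 0},
  {"offset": [0, 0, 0.6], "roll": 0, "hand": 0},
  {"offset": [0, 0, 0.8], "roll": 0, "hand": 0},
  {"offset": [0, 0, 0.8], "roll": 0, "hand": 0},
])

```text
clock: 6.55
tool_pos: [0.667, -0.0682, 0.191]
orientation: [180.0, -0.0, -1.7]
force: [-2.6, 1.3, 6.4]
opening: 0.0007
```

```bash
python3 rd.py
```

```text
6.8 [ 0.667  -0.0682  0.191 ] [-1.82  1.05  5.73]
```

The rest is felt at about 6 N. I now draw forward.

Request:
jog_arm([
  {"offset": [-1, 0, 0], "roll": 0, "hand": 0},
  {"offset": [-2, 0, 0], "roll": 0, "hand": 0},
  {"offset": [-3, 0, 0], "roll": 0, "hand": 0},
  {"offset": [-4, 0, 0], "roll": 0, "hand": 0},
  {"offset": [-5, 0, 0], "roll": 0, "hand": 0},
  {"offset": [-6, 0, 0], "roll": 0, "hand": 0},
  {"offset": [-6, 0, 0], "roll": 0, "hand": 0},
])

```text
clock: 7.38
tool_pos: [0.6614, -0.0682, 0.191]
orientation: [180.0, -0.1, -1.7]
force: [3.3, -1.1, 4.8]
opening: 0.0005
```

```bash
python3 rd.py
```

```text
7.6333 [ 0.6614 -0.0682  0.1909] [ 2.93 -1.12  5.52]
```

Request:
jog_arm([
  {"offset": [-1, 0, 0], "roll": 0, "hand": 0},
  {"offset": [-2, 0, 0], "roll": 0, "hand": 0},
  {"offset": [-3, 0, 0], "roll": 0, "hand": 0},
  {"offset": [-3, 0, 0], "roll": 0, "hand": 0},
])

```text
clock: 7.97
tool_pos: [0.6584, -0.0681, 0.191]
orientation: [180.0, -0.1, -1.7]
force: [2.5, -0.4, 5.5]
opening: 0.0004
```

```bash
python3 rd.py
```

```text
8.2167 [ 0.6584 -0.0681  0.191 ] [ 2.75 -0.96  5.69]
```

Request:
jog_arm([
  {"offset": [-0.7, 0, 0], "roll": 0, "hand": 0},
  {"offset": [-1.4, 0, 0], "roll": 0, "hand": 0},
  {"offset": [-2, 0, 0], "roll": 0, "hand": 0},
  {"offset": [-2, 0, 0], "roll": 0, "hand": 0},
])

```text
clock: 8.55
tool_pos: [0.6564, -0.068, 0.191]
orientation: [180.0, -0.1, -1.7]
force: [4.1, -2.1, 4.3]
opening: 0.0005
```

Request:
jog_arm([
  {"offset": [-0.3, 0, 0], "roll": 0, "hand": 0},
  {"offset": [-0.6, 0, 0], "roll": 0, "hand": 0},
  {"offset": [-0.6, 0, 0], "roll": 0, "hand": 0},
])

```text
clock: 8.8
tool_pos: [0.6559, -0.068, 0.191]
orientation: [180.0, -0.1, -1.7]
force: [3.4, -1.1, 5.2]
opening: 0.0001
```

Request:
jog_arm([
  {"offset": [-0.7, 0, 0], "roll": 0, "hand": 0},
  {"offset": [-1.4, 0, 0], "roll": 0, "hand": 0},
  {"offset": [-2, 0, 0], "roll": 0, "hand": 0},
  {"offset": [-2, 0, 0], "roll": 0, "hand": 0},
])

```text
clock: 9.13
tool_pos: [0.6538, -0.0679, 0.191]
orientation: [180.0, -0.1, -1.7]
force: [4.3, -0.7, 5.4]
opening: 0.0006
```

```bash
python3 rd.py; python3 - <<'E'
from h import *
snap('top','top3')
a=cv2.imread('pics/top0.png')[90:190,240:370];b=cv2.imread('pics/top3.png')[90:190,240:370]
cv2.imwrite('pics/m3.png',cv2.resize(cv2.hconcat([a,b]),None,fx=3,fy=3,interpolation=cv2.INTER_CUBIC))
E
```

```text
9.3833 [ 0.6539 -0.0679  0.1909] [ 3.34 -1.11  5.58]
```

View pics/m3.png

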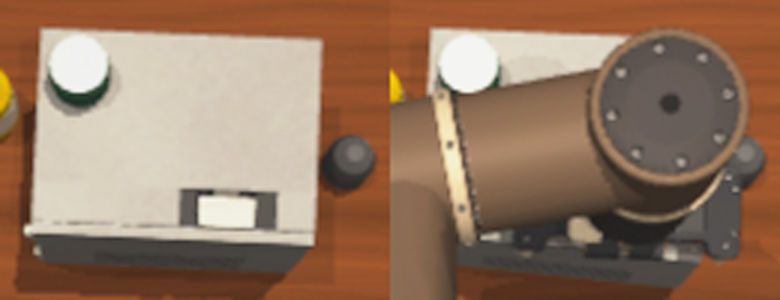

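The right panel shows the door's latch side now standing out from the cupboard (corner near (702,262)), and the pull force is only hinge friction, so the barb is passing. I keep going with the hook held.

Request:
jog_arm([
  {"offset": [-1.5, 0, 0], "roll": 0.01, "hand": 0},
  {"offset": [-3, 0, 0], "roll": 0.02, "hand": 0},
  {"offset": [-4.5, 0, 0], "roll": 0.03, "hand": 0},
  {"offset": [-6, 0, 0], "roll": 0.04, "hand": 0},
  {"offset": [-7.5, -0.5, 0], "roll": 0.05, "hand": 0},
  {"offset": [-9, -0.5, 0], "roll": 0.06, "hand": 0},
  {"offset": [-9, -0.5, 0], "roll": 0.06, "hand": 0},
])

```text
clock: 10.02
tool_pos: [0.6446, -0.0672, 0.1909]
orientation: [180.0, -0.1, -5.2]
force: [2.4, -0.5, 5.3]
opening: 0.0004
```

Request:
jog_arm([
  {"offset": [-1.5, 0, 0], "roll": 0.01, "hand": 0},
  {"offset": [-3, 0, 0], "roll": 0.02, "hand": 0},
  {"offset": [-4.5, 0, 0], "roll": 0.03, "hand": 0},
  {"offset": [-6, -0.3, 0], "roll": 0.04, "hand": 0},
  {"offset": [-7.5, -0.5, 0], "roll": 0.05, "hand": 0},
  {"offset": [-9, -0.8, 0], "roll": 0.06, "hand": 0},
  {"offset": [-10.5, -1, 0], "roll": 0.07, "hand": 0},
  {"offset": [-12, -1.3, 0], "roll": 0.08, "hand": 0},
  {"offset": [-12, -1.3, 0], "roll": 0.08, "hand": 0},
])

```text
clock: 10.77
tool_pos: [0.6326, -0.065, 0.1909]
orientation: [180.0, -0.0, -9.8]
force: [1.4, -2.4, 5.8]
opening: 0.0003
```

```bash
python3 rd.py
```

```text
11.0167 [ 0.6326 -0.065   0.1908] [ 2.04 -1.95  5.95]
```

Request:
jog_arm([
  {"offset": [0, 0, -2], "roll": 0, "hand": 0},
  {"offset": [0, 0, -4], "roll": 0, "hand": 0},
  {"offset": [0, 0, -6], "roll": 0, "hand": 0},
  {"offset": [0, 0, -8], "roll": 0, "hand": 0},
  {"offset": [0, 0, -9], "roll": 0, "hand": 0},
  {"offset": [0, 0, -9], "roll": 0, "hand": 0},
])

```text
clock: 11.52
tool_pos: [0.6322, -0.0645, 0.1993]
orientation: [-180.0, 0.0, -9.7]
force: [0.4, -0.7, -1.2]
opening: 0.0004
```

```bash
python3 rd.py; cat > arc.py <<'E'
from h import *
import sys
th0,th1,n=float(sys.argv[1]),float(sys.argv[2]),int(sys.argv[3])
H=np.array([.6573,.1122]);M=T();yaw=np.degrees(np.arctan2(M[1,0],M[0,0]))
for th in np.linspace(th0,th1,n+1)[1:]:
    a=np.radians(-1.75-th);P=H+np.array([[np.cos(a),-np.sin(a)],[np.sin(a),np.cos(a)]])@[.0095,-.178]
    d=M[:3,:3].T@np.r_[P-M[:2,3],0]*1000;print(d[:2].round(1).tolist(),round(np.radians(yaw+1.75+th),3))
E
python3 arc.py 10 34 10
```

```text
11.7667 [ 0.6324 -0.0646  0.1993] [-0.12 -0.18  0.22]
[-9.6, -0.3] 0.077
[-17.1, -0.6] 0.119
[-24.5, -1.2] 0.161
[-31.9, -2.2] 0.203
[-39.3, -3.5] 0.245
[-46.6, -5.0] 0.287
[-53.8, -6.9] 0.329
[-60.9, -9.1] 0.37
[-68.0, -11.6] 0.412
[-74.9, -14.3] 0.454
```

Request:
jog_arm([
  {"offset": [-2, 0, 0], "roll": 0.02, "hand": 0},
  {"offset": [-4, 0, 0], "roll": 0.035, "hand": 0},
  {"offset": [-6, -0.1, 0], "roll": 0.05, "hand": 0},
  {"offset": [-8, -0.2, 0], "roll": 0.065, "hand": 0},
  {"offset": [-10, -0.3, 0], "roll": 0.08, "hand": 0},
  {"offset": [-13.5, -0.4, 0], "roll": 0.1, "hand": 0},
  {"offset": [-17, -0.6, 0], "roll": 0.12, "hand": 0},
  {"offset": [-20.7, -0.9, 0], "roll": 0.14, "hand": 0},
  {"offset": [-24.5, -1.2, 0], "roll": 0.16, "hand": 0},
  {"offset": [-28.2, -1.7, 0], "roll": 0.18, "hand": 0},
  {"offset": [-32, -2.2, 0], "roll": 0.2, "hand": 0},
  {"offset": [-35.6, -2.8, 0], "roll": 0.225, "hand": 0},
  {"offset": [-39.3, -3.5, 0], "roll": 0.245, "hand": 0},
  {"offset": [-43, -4.2, 0], "roll": 0.265, "hand": 0},
  {"offset": [-46.6, -5, 0], "roll": 0.287, "hand": 0},
  {"offset": [-50.2, -6, 0], "roll": 0.308, "hand": 0},
  {"offset": [-53.8, -6.9, 0], "roll": 0.329, "hand": 0},
  {"offset": [-57.4, -8, 0], "roll": 0.35, "hand": 0},
  {"offset": [-59.5, -8.7, 0], "roll": 0.363, "hand": 0},
  {"offset": [-61, -9.1, 0], "roll": 0.37, "hand": 0},
])

```text
clock: 13.43
tool_pos: [0.5736, -0.0452, 0.1995]
orientation: [180.0, 0.0, -31.0]
force: [0.2, -1.0, 0.1]
opening: 0.0006
```

```bash
python3 rd.py; python3 arc.py 29.2 53.2 10; python3 - <<'E'
from h import *
snap('top','top4');snap('wrist','wrist4');
a=cv2.resize(cv2.imread('pics/top4.png')[90:240,220:380],(426,400),interpolation=cv2.INTER_CUBIC);b=cv2.resize(cv2.imread('pics/wrist4.png')[:300],(374,200));b=cv2.copyMakeBorder(b,0,200,0,0,cv2.BORDER_CONSTANT)
cv2.imwrite('pics/m4.png',cv2.hconcat([a,b]))
E
```

```text
13.6833 [ 0.574  -0.0452  0.1994] [-0.03 -0.05 -0.06]
[-7.4, 0.4] 0.043
[-14.9, 0.3] 0.084
[-22.4, -0.1] 0.126
[-29.8, -0.8] 0.168
[-37.2, -1.8] 0.21
[-44.5, -3.1] 0.252
[-51.8, -4.7] 0.294
[-59.0, -6.6] 0.336
[-66.2, -8.9] 0.378
[-73.2, -11.4] 0.42
```

View pics/m4.png

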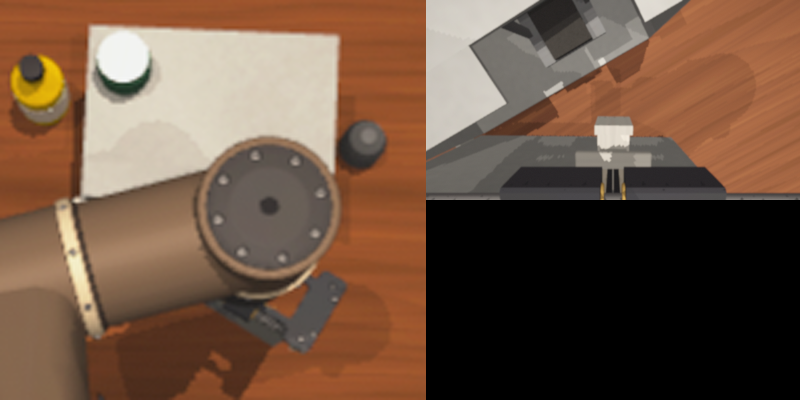

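The wrist view shows the door swung out at about 30° with the hook's light barb at (612,130), parallel to the tool, and the empty catch slot behind. I continue the arc.

Request:
jog_arm([
  {"offset": [-3.5, 0.2, 0], "roll": 0.021, "hand": 0},
  {"offset": [-7.4, 0.4, 0], "roll": 0.043, "hand": 0},
  {"offset": [-11.1, 0.3, 0], "roll": 0.064, "hand": 0},
  {"offset": [-14.9, 0.3, 0], "roll": 0.084, "hand": 0},
  {"offset": [-18.7, 0.1, 0], "roll": 0.105, "hand": 0},
  {"offset": [-22.4, -0.1, 0], "roll": 0.126, "hand": 0},
  {"offset": [-26.1, -0.4, 0], "roll": 0.147, "hand": 0},
  {"offset": [-29.8, -0.8, 0], "roll": 0.168, "hand": 0},
  {"offset": [-33.5, -1.3, 0], "roll": 0.189, "hand": 0},
  {"offset": [-37.2, -1.8, 0], "roll": 0.21, "hand": 0},
  {"offset": [-40.9, -2.4, 0], "roll": 0.231, "hand": 0},
  {"offset": [-44.5, -3.1, 0], "roll": 0.252, "hand": 0},
  {"offset": [-48.2, -3.9, 0], "roll": 0.273, "hand": 0},
  {"offset": [-51.8, -4.7, 0], "roll": 0.294, "hand": 0},
  {"offset": [-55.4, -5.6, 0], "roll": 0.315, "hand": 0},
  {"offset": [-59, -6.6, 0], "roll": 0.336, "hand": 0},
  {"offset": [-62.6, -7.7, 0], "roll": 0.357, "hand": 0},
  {"offset": [-66.2, -8.9, 0], "roll": 0.378, "hand": 0},
  {"offset": [-70, -10.2, 0], "roll": 0.4, "hand": 0},
  {"offset": [-73.2, -11.4, 0], "roll": 0.42, "hand": 0},
])

```text
clock: 15.45
tool_pos: [0.517, 0.0019, 0.1994]
orientation: [180.0, -0.0, -55.1]
force: [0.4, -2.3, -1.4]
opening: 0.0007
```

```bash
python3 rd.py; python3 arc.py 53.2 81.2 10; python3 -c "
from h import *
print(ctrl.get_obs()['joint_pos'].round(1))"
```

```text
15.7 [0.5172 0.002  0.1995] [0.25 0.45 0.07]
[-9.0, 0.3] 0.049
[-17.7, 0.1] 0.098
[-26.4, -0.5] 0.147
[-35.0, -1.5] 0.195
[-43.6, -2.9] 0.244
[-52.1, -4.8] 0.293
[-60.5, -7.1] 0.342
[-68.8, -9.8] 0.391
[-77.0, -12.9] 0.44
[-84.9, -16.3] 0.489
[ 22.    7.4 -22.2  -0.  -60.4  13.1]
```

Request:
jog_arm([
  {"offset": [-4.5, 0.2, 0], "roll": 0.024, "hand": 0},
  {"offset": [-9, 0.3, 0], "roll": 0.049, "hand": 0},
  {"offset": [-13.3, 0.2, 0], "roll": 0.073, "hand": 0},
  {"offset": [-17.7, 0.1, 0], "roll": 0.098, "hand": 0},
  {"offset": [-22, -0.2, 0], "roll": 0.122, "hand": 0},
  {"offset": [-26.4, -0.5, 0], "roll": 0.147, "hand": 0},
  {"offset": [-30.7, -1, 0], "roll": 0.171, "hand": 0},
  {"offset": [-35, -1.5, 0], "roll": 0.195, "hand": 0},
  {"offset": [-39.3, -2.2, 0], "roll": 0.22, "hand": 0},
  {"offset": [-43.6, -2.9, 0], "roll": 0.244, "hand": 0},
  {"offset": [-47.9, -3.8, 0], "roll": 0.269, "hand": 0},
  {"offset": [-52.1, -4.8, 0], "roll": 0.293, "hand": 0},
  {"offset": [-56.3, -5.9, 0], "roll": 0.318, "hand": 0},
  {"offset": [-60.5, -7.1, 0], "roll": 0.342, "hand": 0},
  {"offset": [-64.7, -8.4, 0], "roll": 0.367, "hand": 0},
  {"offset": [-68.8, -9.8, 0], "roll": 0.391, "hand": 0},
  {"offset": [-73, -11.3, 0], "roll": 0.415, "hand": 0},
  {"offset": [-77, -12.9, 0], "roll": 0.44, "hand": 0},
  {"offset": [-80, -14.2, 0], "roll": 0.458, "hand": 0},
  {"offset": [-82, -15, 0], "roll": 0.47, "hand": 0},
])

```text
clock: 17.37
tool_pos: [0.4821, 0.0777, 0.1993]
orientation: [180.0, -0.0, -82.0]
force: [-0.8, -1.4, 0.6]
opening: 0.0008
```

Request:
jog_arm([
  {"offset": [0, 0, 0], "roll": 0, "hand": 0},
  {"offset": [1, 0, 0], "roll": 0, "hand": 0},
  {"offset": [2, 0, 0], "roll": 0, "hand": 0},
  {"offset": [2, 0, -5], "roll": 0, "hand": 0},
  {"offset": [2, 0, -15], "roll": 0, "hand": 0},
  {"offset": [2, 0, -30], "roll": 0, "hand": 0},
  {"offset": [2, 0, -60], "roll": 0, "hand": 0},
  {"offset": [2, 0, -90], "roll": 0, "hand": 0},
  {"offset": [2, 0, -120], "roll": 0, "hand": 0},
  {"offset": [30, 0, -120], "roll": 0, "hand": 0},
  {"offset": [60, 0, -120], "roll": 0, "hand": 0},
  {"offset": [90, 0, -120], "roll": 0, "hand": 0},
  {"offset": [120, 0, -120], "roll": 0, "hand": 0},
  {"offset": [150, 0, -120], "roll": 0, "hand": 0},
  {"offset": [180, 0, -120], "roll": 0, "hand": 0},
  {"offset": [210, 0, -120], "roll": 0, "hand": 0},
  {"offset": [240, 0, -120], "roll": 0, "hand": 0},
  {"offset": [240, 0, -120], "roll": 0, "hand": 0},
  {"offset": [240, 0, -120], "roll": 0, "hand": 0},
])

```text
clock: 18.95
tool_pos: [0.516, -0.1614, 0.32]
orientation: [-180.0, -0.0, -82.1]
force: [0.6, -0.2, -0.2]
opening: 0.0006
```

```bash
python3 rd.py; python3 - <<'E'
from h import *
snap('top','top5');snap('side','side5')
a=cv2.resize(cv2.imread('pics/top5.png')[80:260,210:390],(400,400),interpolation=cv2.INTER_CUBIC);b=cv2.resize(cv2.imread('pics/side5.png')[140:340,130:330],(400,400),interpolation=cv2.INTER_CUBIC)
cv2.imwrite('pics/m5.png',cv2.hconcat([a,b]))
E
```

```text
19.2 [ 0.5161 -0.1591  0.32  ] [-0.16  0.02 -0.08]
```

View pics/m5.png

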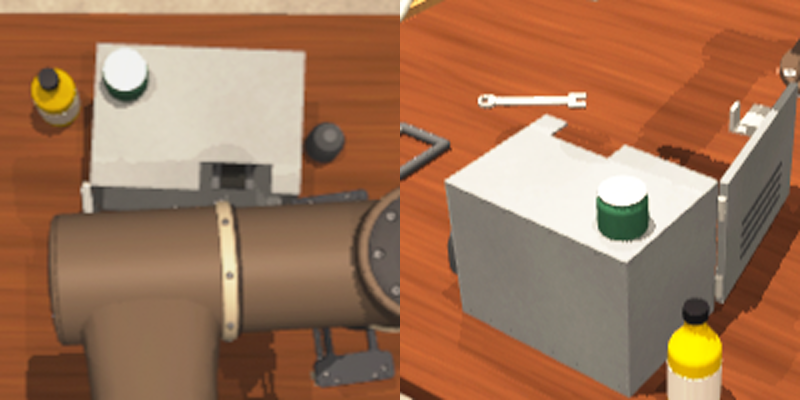

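The side view shows the door swung wide, its free top corner near (795,88), the hook on its inside at (745,120) with the barb up, and the tin, bottle and chuck in place. Check of angle and bystanders:

```bash
python3 - <<'E'
from h import *
p=plane('side5',130+395/2,140+88/2,.2);H=np.array([.6573,.1122]);d=p[:2]-H
print(p.round(3),np.linalg.norm(d),'angle',90-1.75-0+0 if 0 else np.degrees(np.arctan2(-d[0],-d[1]))-(-1.75)*-1)
q=plane('side5',130+338/2,140+110/2,.186);print('hook px at z=.186',q.round(3))
def m(f,lo,hi):
    h=cv2.inRange(cv2.cvtColor(cv2.imread('pics/%s.png'%f),cv2.COLOR_BGR2HSV)[190:360,145:310],lo,hi);y,x=np.nonzero(h);return x.mean().round(1),y.mean().round(1),len(x)
for f in('side0','side5'): print(f,'tin',m(f,(50,80,20),(85,255,255)),'bottle',m(f,(24,180,120),(34,255,255)))
E
```

```text
[0.413 0.092 0.2  ] 0.24494476880105628 angle 83.42679874229596
hook px at z=.186 [0.484 0.044 0.186]
side0 tin (np.float64(96.1), np.float64(59.7), 407) bottle (np.float64(131.3), np.float64(124.1), 401)
side5 tin (np.float64(96.1), np.float64(59.7), 407) bottle (np.float64(131.4), np.float64(124.0), 405)
```

Door angle is about 80°, and the bystanders haven't moved. The arm is clear of everything, so I'm handing in.

```bash
python3 -c "
from h import *
o=ctrl.get_obs();print(o['clock'],abs(o['qvel']).max(),o['force'].round(2));print(order.close_job())"
```

```text
19.3 0.18975694767454587 [-0.52  0.12  1.99]
the job is handed in; nothing more can be done
None
```

The cupboard door is standing open at about 80° with the hook sprung back up, and the job is handed in at 19.3 s of the 64 s allowed.

- **Pressing the hook:** With the fingers closed, I reached through the slot and pressed until I felt the rubber rest. The highest hook force I read was 6.4 N, against the 15 N limit.
- **Opening the door:** With the hook held down I drew the door about 30 mm out, so the hook passed under the catch. Readings while pulling stayed under 5 N, against the 30 N limit. I then raised the fingers off the hook, swung the door slowly round from its inner face, and withdrew upwards and clear.

**Last checks:**
- **Door angle:** The final tool position puts it at about 80°. One corner in the side view gave about 83°; I picked that corner roughly, and its distance from the hinge came out about 15 mm short of the door's true width. Both are well past 70°.
- **Hook:** In the final side view it is back up on the door. I judged that by eye and did not measure it.
- **Other objects:** The tin and the bottle are within 0.1 pixel of where they started. The chuck, spanner and clamp look unmoved. The bin, collar and gauge block were never approached, and I did not check them again.
- **Arm:** It was touching nothing, with averaged forces near zero. The very last single reading was 2 N vertically, which I put down to sensor noise.

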